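Set the microscope lamp supply back on its feet

ROBOT

A 6-joint arm with a two-finger parallel gripper is mounted at the origin on the work surface. World frame = base frame: x ahead of the robot, y to its left, z up, the work surface at z = 0. Lengths are in mm, angles in degrees, forces in N, time in s.
With the tool pointing down it reaches from about 325 to 900 mm from the base axis. Payload 6.1 kg.
Tool frame: the origin (TCP) lies midway between the tips of the shut fingers; the grasp point (between the pads) lies 19 mm behind it (arm.grasp_offset is the distance from the TCP to the grasp point, in mm); z points along the fingers, x is the direction in which the jaws open and shut, and the axes are right-handed (so a half turn about z gives the same grasp; the last joint's range is limited). The gripper opens to 87 mm and grips with 3 to 60 N. Pads are 19 mm wide; open, the fingers measure 117 mm over their backs; the gripper's body (75 mm by 190 mm) begins 51 mm behind the grasp point.
Start: joints at [59.238, 12.628, 87.462, -0, 79.91, -7.225], TCP at [249.587, 572.994, 222.538] pointing down, gripper open.
Joint ranges: [-170.65, 170.65], [-52.31, 119.04], [5.05, 147.46], [-71.25, 251.25], [11.57, 151.72], [-153.62, 153.62]. Speed limits (degrees/s): [147.25, 147.25, 172.46, 180, 180, 180].

INTERFACE

Orientations are given as [roll, pitch, yaw] about the fixed x, y, z axes, in that order (R = Rz(yaw) Ry(pitch) Rx(roll)).
In Python, from rig import telemetry, vision, ticket, search_frame, place_of, arm gives the robot as it stands. The module is installed in compiled form; this text tells all that it offers.
- The arm moves only by the tool move_arm, never from a script. Its argument "steps" is a list that holds one entry, the list of rows, each a list of 7 numbers: the turn, a rotation vector about the tool's x, y, z normalised to -1 to 1, where 1 is 10 degrees, then the shift along the tool's x, y, z normalised to -1 to 1, where 1 is 25 mm, then the opening, from -1 (shut) to 1 (fully open). A call has 1 to 5 rows; each row shifts and turns the commanded pose from where the row before left it, along the tool's axes as they then stand; what a row does not reach is not made up. A row lasts 1/8 s, in which the tool goes at most 62.5 mm and 10.7 degrees, less where a joint would pass 70% of its speed; a pose out of reach is approached as far as the arm can. A call with a number of a shift or a turn outside -1 to 1 is refused whole. A call with a gripper value outside its range is refused whole. The fingers move at their own pace and stop on an object; "grip_force" is the grip in N (left out, the last holds). Time passes only in rows, so rows that do not move let the fingers close. It gives the time, the measured TCP pose, the force and the opening at its end, in the units of the state.
- telemetry.state(): the state, without advancing time (a new reading comes with each control period).
- vision.grab_frame(name): name is "side" or "top"; returns a dict with "frame" (420x560x3 uint8, blue, green, red), "vfov" (degrees; the focal length in pixels is half the picture's height over the tangent of half this angle, whatever the lens; pixels are square), "cx", "cy" (the principal point, pixels), "distortion" ([k1, k2, p1, p2, k3] as OpenCV has them; the pictures are not rectified), "view" (4x4, takes a point from world to camera coordinates). Camera axes: x right, y down, z forward; pixel columns grow to the right and rows downward; lengths in mm; the calibration is good to about 2 mm. A picture is of the moment at which its call begins. There is no depth.
- ticket.close_job(): hands the job in, once; it reports no verdict.
Trained networks look in the newest picture that a camera, given by its name, has taken for a name from the list of things; names that differ only in an ending like _2 or _b are one class to them, and where a whole thing is asked for, a point or a joint stands for the part that bears it (a point fixed in the world has none). Each returns a list of dicts, best first, with "conf" (0 to 1); they miss things now and then, are a little off and sometimes report something else, mostly with a low value. They report only what shows in the picture. A call takes as long as a camera call. They do not tell look-alikes from the thing itself.
- search_frame(name, camera): "rect" ([left, top, width, height] in pixels, round what is visible of it).
- place_of(name, camera): "pixel" ([row, column] in pixels: a listed point, or the origin of a listed thing).
The state is a dict: "t": time; "joint_positions": joint angles; "qd": joint speeds; "joint_efforts": joint torques, N m; "position": TCP position; "eef_rot": TCP orientation; "force": force on the tool from outside, world axes, zero at the start; "wrist_torque": the same for the moment, N m; "finger_gap": opening from 0.0 (shut) to 1.0 (fully open).
Only numpy, scipy, OpenCV 4.12 (cv2) and the standard library are available. Lean on these libraries where they do the work, as an engineer would, in place of code of your own. Each camera call takes 0.05 s, during which the arm holds its last target. There are 200 camera calls.

TASK

The microscope's lamp supply has been left standing on its side in front of the optical breadboard. It is too wide to grip, so slide it up squarely against the breadboard's edge, then push high on its cover to tip it over that edge onto its four feet on the board, letting it go over without a shove. Then slide it along the board until it stands square and snug against the aluminium rail, still on its feet, without forcing anything (30 N at most) and without disturbing the things around.

Things in the scene. Friction and masses are not known exactly. Their poses are not given: they have to be found in the camera images.
- unit: Off-white box, casing 130 x 140 x 100 mm, 0.6 to 1 kg, smooth: friction about 0.35 on bench, 0.45 on its feet; pushed high with no stop it slides, not tips. Origin at its centre. It starts on its side: own z up (100 mm tall), own x (130 mm) to the board, own y its width. Own -y: grey panel, knob stands 14 mm out. On its feet: own x down, own z level towards the rail. Balances at about 60 deg of tip.
- cover (a point): Centre of the cover with vent slots, the 140 x 100 mm face at the unit's own -x: the face to push. It is the unit's top once it is on its feet. Axes as the unit's.
- feet (a point): Middle of the four feet's soles, at the unit's own +x: black rubber feet 4 mm tall, 16 mm across, at own y +-50 mm and own z -26 and +34 mm. On its side, the casing's lowest 16 mm are bare below the feet; there it meets the board's edge. Axes as the unit's.
- board: Black optical breadboard with holes, 200 x 300 mm, 13 mm thick, bolted to the bench. Origin: middle of its front edge, at bench height. Own x runs across the board, away from the robot's side; own y along the front edge; z up. Two short posts (93 mm above the bench) stand behind the rail.
- rail (a point): Middle of the top edge of the rail's near face. Aluminium angle rail bolted across the board, 260 mm long along the board's own y, near face 122 mm in from the board's front edge, its top 40 mm above the board (53 mm above the bench). Axes as the board's.
- slide_box: Bystander: closed slide box lying flat, 208 x 165 x 35 mm, origin under its centre.
- oil: Bystander: small immersion oil bottle, 34 mm across, 68 mm tall, origin under its centre.
- objective: Bystander: chromed objective lens standing on its thread, 25 mm across, 46 mm tall, origin under its centre.
There are look-alikes about, which are no part of the job. Of the things shaped like the unit, the white one is meant.

How it is judged (in metres and radians):
On the way, in this order (a step that is already met when the one before it is completed fails the run):
1. the unit, still on its side, stands squarely against the board's front edge (x of unit in the frame of board above -0.0685 m and angle between the y axis of unit and the y axis of board, either way round below 0.04 rad and angle between unit's own z axis and vertical below 0.06 rad), for 0.1 s.
2. the unit has been tipped over and stands on its four feet on the board (angle between unit's own x axis and vertical above 3.08 rad and z of unit in the frame of board between 0.079 and 0.085 m and linear speed of unit below 0.05 m/s), for 0.2 s.
At the end, for the whole second after the job is handed in: The unit stands level on its four feet on the board (within about 2 degrees, not propped on the rail), its near-to-rail side within 3 mm of the rail and parallel to it within 2.3 degrees, within the board's width, at rest and let go (angle between unit's own x axis and vertical above 3.1 rad and z of unit in the frame of board between 0.079 and 0.085 m and x of unit in the frame of board between 0.069 and 0.075 m and y of unit in the frame of board between -0.09 and 0.09 m and angle between the y axis of unit and the y axis of board, either way round below 0.04 rad and linear speed of unit below 0.02 m/s and contact force between unit and the fingers below 0.1 N); the robot touches nothing.
It fails at once if a bystander was moved by more than 15 mm or knocked over (distance of any of slide_box, oil, objective from where it was at the start of the episode above 0.015 m or angle between any of oil, objective's own z axis and vertical above 0.5 rad).
It fails at once if the unit was pushed with more than 30 N (contact force between unit and the fingers above 30 N).
It fails at once if the unit was shoved over or dropped (faster than 0.8 m/s) (linear speed of unit above 0.8 m/s).
It also fails if it takes over 54 s, if anything falls off the work surface, if the arm or the gripper's body presses on something with over 40 N, if the wrist force passes 120 N, or if a joint passes its speed limit or range.

## Working session

There is one attempt and no reset: what is moved stays moved. The work goes in short steps, Python scripts to look and compute and a tool call to move; the robot and the scene stay as the last step left them, time stands still between calls to the robot, and variables do not carry over. Pictures are saved under pics/ and viewed, about 8 in all and at most 12, crops included, and the job is handed in when it is done.

Besides the shell and the picture viewer there is one more tool, called after "Emit:" by a JSON object that holds its "fn" and its "kwargs", one argument or row to a line. move_arm: Moves the arm, as the interface text tells. Its arguments: {"type":"object","properties":{"steps":{"type":"array","items":{"type":"array","items":{"type":"array","items":{"type":"number"}}}},"grip_force":{"type":"number"}},"required":["steps"]}

```bash
mkdir -p pics
cat > h.py <<'E'
import numpy as np, cv2
from rig import telemetry, vision, ticket, search_frame, place_of, arm
def cam(n):
    c=vision.grab_frame(n); f=210/np.tan(np.radians(c['vfov']/2))
    c['K']=np.array([[f,0,c['cx']],[0,f,c['cy']],[0,0,1.]]); c['D']=np.array(c['distortion'],float); c['V']=np.array(c['view']); return c
def ray(c,row,col):
    u=cv2.undistortPoints(np.array([[[col,row]]],float),c['K'],c['D'])[0,0]
    R=c['V'][:3,:3];t=c['V'][:3,3]
    return -R.T@t, R.T@np.array([u[0],u[1],1])
def at(c,row,col,z):
    o,d=ray(c,row,col); return o+d*(z-o[2])/d[2]
def proj(c,P):
    P=np.array(P,float).reshape(-1,3)
    return cv2.projectPoints(P,cv2.Rodrigues(c['V'][:3,:3])[0],c['V'][:3,3],c['K'],c['D'])[0][:,0]
E
python3 - <<'E'
from h import *
np.set_printoptions(precision=1,suppress=True)
for n in('side','top'):
    c=cam(n); cv2.imwrite(f'pics/{n}0.png',c['frame'])
    print(n,'campos',ray(c,210,280)[0],c['vfov'])
    for k,z in(('unit',50),('cover',50),('feet',50),('board',0),('rail',53),('slide_box',0),('oil',0),('objective',0)):
        print(k,[(np.round(p['pixel']),round(p['conf'],2),at(c,*p['pixel'],z)[:2]) for p in place_of(k,n)])
print(telemetry.state())
E
```

```text
side campos [ 458.5 -746.3  525. ] 49.458802334327274
unit [(array([154., 305.]), 0.95, array([645.2, 404.1])), (array([205., 205.]), 0.72, array([381.3, 145.2])), (array([281., 162.]), 0.6, array([ 318.5, -118.4])), (array([242., 283.]), 0.59, array([535.3, -24. ]))]
cover [(array([245., 249.]), 0.7, array([470.3, -27.2])), (array([296., 123.]), 0.67, array([ 257.3, -150.7])), (array([214., 176.]), 0.6, array([322.6, 111.9]))]
feet [(array([161., 282.]), 0.96, array([577.6, 362.5])), (array([356., 314.]), 0.32, array([ 544.5, -315. ]))]
board [(array([251., 335.]), 0.61, array([643.7,   3.9]))]
rail [(array([222., 399.]), 0.6, array([776.3,   8.4]))]
slide_box [(array([356., 314.]), 0.85, array([ 552.7, -268.3])), (array([192., 267.]), 0.52, array([528.3, 284.4]))]
oil [(array([191., 265.]), 0.79, array([524.8, 294.6]))]
objective []
top campos [ 469.4   51.  1427.9] 42.820360801294065
unit [(array([288., 246.]), 0.93, array([384.6, 159. ])), (array([227., 314.]), 0.84, array([545. , -11.8])), (array([183., 157.]), 0.82, array([651.6, 400.7])), (array([316., 356.]), 0.78, array([ 320.8, -122.7]))]
cover [(array([256., 317.]), 0.84, array([472.9, -19.6]))]
feet [(array([292., 343.]), 0.71, array([382.3, -89.1]))]
board [(array([188., 306.]), 0.84, array([652.5,   9.6]))]
rail [(array([143., 308.]), 0.63, array([765.5,   9.7]))]
slide_box [(array([225., 409.]), 0.66, array([ 560. , -268.9]))]
oil [(array([232., 200.]), 0.48, array([527.9, 291.9]))]
objective [(array([170., 385.]), 0.61, array([ 707. , -201.2]))]
{'t': 0.9, 'joint_positions': array([59.2, 12.6, 87.5,  0. , 79.9, -7.2]), 'qd': array([-0. , -0.1,  0. , -0.1, -0. ,  0. ]), 'joint_efforts': array([  0. , -49.5, -38.8,   0.1,   0. ,  -0. ]), 'position': array([249.6, 573. , 222.6]), 'eef_rot': array([-180. ,   -0. ,   66.5]), 'force': array([ 0.3, -0.1, -0.7]), 'wrist_torque': array([0., 0., 0.]), 'finger_gap': 1.000312297191213}
```

View pics/side0.png

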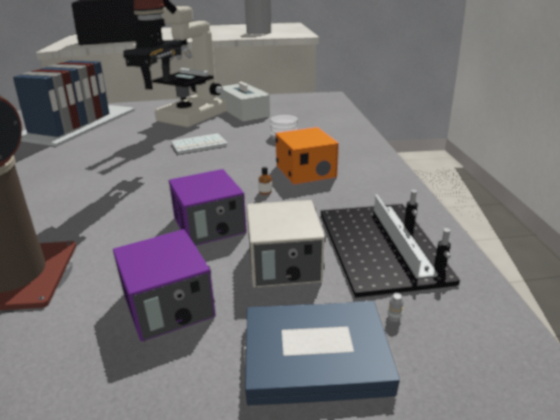

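View pics/top0.png

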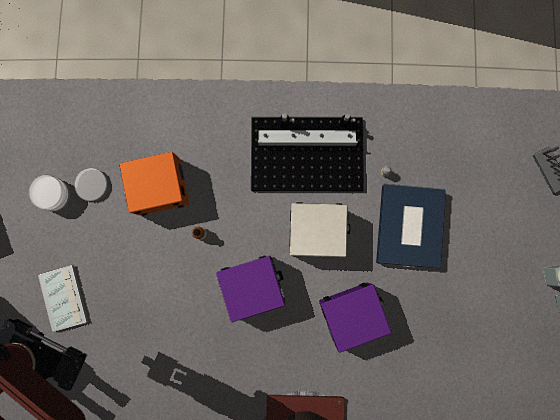

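The only candidates shaped like the unit in the top picture are the white box (227,318), two purple boxes (288,250) and (316,356), and an orange box (183,155). I choose the white one, with its grey panel and knob facing −y. Next I measure its outline and the board's, with a close crop to check.

```bash
cat >> h.py <<'E'
def outline(c,mask,z,seed):
    n,l=cv2.connectedComponents(mask.astype(np.uint8)); m=(l==l[seed]).astype(np.uint8)
    k=max(cv2.findContours(m,cv2.RETR_EXTERNAL,cv2.CHAIN_APPROX_NONE)[0],key=cv2.contourArea)[:,0]
    P=np.array([at(c,r,q,z)[:2] for q,r in k],np.float32)
    return cv2.minAreaRect(P),cv2.boxPoints(cv2.minAreaRect(P)),P
E
python3 - <<'E'
from h import *
np.set_printoptions(precision=1,suppress=True)
c=cam('top'); f=c['frame'].astype(int); hsv=cv2.cvtColor(c['frame'],cv2.COLOR_BGR2HSV)
print('px',f[227,318],f[175,300],f[215,300])
w=(f.min(2)>140)
r,b,_=outline(c,w,100,(227,318)); print('unit',r,b)
d=cv2.morphologyEx((f.max(2)<62).astype(np.uint8),cv2.MORPH_CLOSE,np.ones((5,5)))
r,b,_=outline(c,d,13,(175,290)); print('board',r,b)
rr=(f.min(2)>140); r,b,_=outline(c,rr,53,(137,310)); print('rail',r,b)
p=(hsv[...,0]>130)&(hsv[...,0]<165)&(hsv[...,1]>100)
for s in((288,250),(316,356)): r,b,_=outline(c,p,100,s); print('purple',b)
im=cv2.resize(c['frame'][100:280,230:410],None,fx=3.3,fy=3.3,interpolation=cv2.INTER_CUBIC); cv2.imwrite('pics/crop1.png',im)
E
```

```text
px [166 184 195] [11 13 11] [171 187 196]
unit ((537.8700561523438, -18.629173278808594), (137.62704467773438, 127.49649047851562), 89.80473327636719) [[473.9 -87.2]
 [601.4 -87.7]
 [601.9  50. ]
 [474.4  50.4]]
board ((745.3366088867188, -1.6422271728515625), (211.64300537109375, 324.7862243652344), 0.8553788661956787) [[ 637.1  159.2]
 [ 642.  -165.6]
 [ 853.6 -162.4]
 [ 848.7  162.3]]
rail ((783.5355224609375, 12.478645324707031), (30.766727447509766, 255.63279724121094), 0.6884475350379944) [[ 766.6  140.1]
 [ 769.7 -115.5]
 [ 800.5 -115.1]
 [ 797.4  140.5]]
purple [[303.2 190.8]
 [348.3  58.4]
 [471.7 100.5]
 [426.6 232.9]]
purple [[ 234.8  -74.6]
 [ 286.9 -205.9]
 [ 415.2 -155. ]
 [ 363.1  -23.7]]
```

View pics/crop1.png

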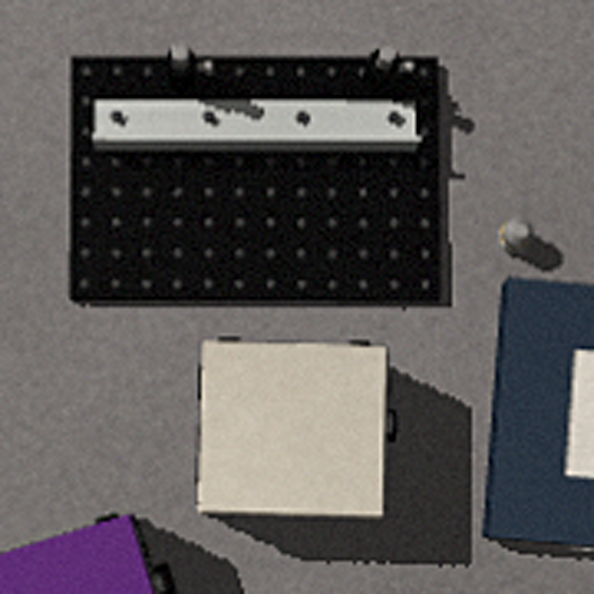

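Run:
```python
from h import *
np.set_printoptions(precision=2,suppress=True)
c=cam('top'); g=cv2.GaussianBlur(cv2.cvtColor(c['frame'],cv2.COLOR_BGR2GRAY),(3,3),0).astype(float)
def edge(z,r0,r1,c0,c1,sign,horizontal=True):
    P=[]
    for q in range(c0,c1):
        l=(g[r0:r1,q] if horizontal else g[q,r0:r1]); d=np.diff(l)*sign; i=int(d.argmax())
        if 0<i<len(d)-1:
            a,b,e=d[i-1:i+2]; s=i+.5+ .5*(a-e)/(a-2*b+e+1e-9)
            P.append(at(c,*( (r0+s,q) if horizontal else (q,r0+s)),z)[:2])
    P=np.array(P,np.float32); 
    vx,vy,x,y=cv2.fitLine(P,cv2.DIST_HUBER,0,.1,.01).ravel(); 
    if abs(vx)>abs(vy): s=np.sign(vx); return 'mid',P.mean(0),'ang from x',np.degrees(np.arctan2(vy*s,vx*s))
    s=np.sign(vy); return 'x at y=-18,10', x+(np.array([-18,10])-y)*vx/vy,'yaw',np.degrees(np.arctan2(-vx*s,vy*s))
print('rail top near', edge(53,138,150,262,352,-1))
print('board bottom/top front', edge(13,184,197,255,360,1))
print('board back', edge(13,112,122,255,280,-1), edge(13,112,122,300,335,-1))
print('board left', edge(13,246,256,125,185,-1,False))
print('unit cover', edge(100,250,262,295,342,-1))
print('unit left',edge(100,285,297,208,250,1,False)); print('unit right',edge(100,340,354,208,250,-1,False))
```

```text
rail top near ('x at y=-18,10', array([767.5 , 766.85]), 'yaw', np.float32(1.3197675))
board bottom/top front ('x at y=-18,10', array([640.27, 639.56]), 'yaw', np.float32(1.4590694))
board back ('x at y=-18,10', array([845.89, 845.22]), 'yaw', np.float32(1.3621011)) ('x at y=-18,10', array([845.89, 845.18]), 'yaw', np.float32(1.4417274))
board left ('mid', array([738.26, 160.61], dtype=float32), 'ang from x', np.float32(1.4186193))
unit cover ('x at y=-18,10', array([473.52, 473.61]), 'yaw', np.float32(-0.18794382))
unit left ('mid', array([538.08,  49.85], dtype=float32), 'ang from x', np.float32(-0.06920713))
unit right ('mid', array([541.55, -88.09], dtype=float32), 'ang from x', np.float32(-0.26026607))
```

Emit:
{"fn": "move_arm", "kwargs": {
  "steps": [
    [[0,0,-0.83,0,0,0,1],[0,0,-0.83,0,0,0,1],[0,0,-0.83,0,0,0,1],[0,0,0,-1,0.3,0,1],[0,0,0,-1,0.3,0,1]]
  ]
}}

```text
t: 1.62
position: [265.8, 522.9, 222.4]
eef_rot: [-180.0, 0.0, 91.4]
force: [0.0, 0.0, -0.2]
finger_gap: 0.998
```

Emit:
{"fn": "move_arm", "kwargs": {
  "steps": [
    [[0,0,0,-1,0.3,0,1],[0,0,0,-1,0.3,0,1],[0,0,0,-1,0.3,0,1],[0,0,0,-1,0.3,0,1],[0,0,0,-1,0.3,0,1]]
  ]
}}

```text
t: 2.25
position: [306.5, 398.5, 222.7]
eef_rot: [180.0, -0.0, 91.4]
force: [-0.5, -0.4, -0.4]
finger_gap: 1.002
```

Emit:
{"fn": "move_arm", "kwargs": {
  "steps": [
    [[0,0,0,-1,0.3,0,1],[0,0,0,-1,0.3,0,1],[0,0,0,-1,0.3,0,1],[0,0,0,-1,0.3,0,1],[0,0,0,-1,0.3,0,1]]
  ]
}}

```text
t: 2.88
position: [346.9, 274.4, 222.7]
eef_rot: [180.0, -0.0, 91.4]
force: [1.1, 0.3, 0.3]
finger_gap: 1.0
```

Emit:
{"fn": "move_arm", "kwargs": {
  "steps": [
    [[0,0,0,-1,0.3,0,1],[0,0,0,-1,0.3,0,1],[0,0,0,-1,0.3,0,1],[0,0,0,-1,0.3,0,1],[0,0,0,-1,0.3,0,1]]
  ]
}}

```text
t: 3.5
position: [387.4, 150.3, 222.8]
eef_rot: [180.0, -0.0, 91.4]
force: [-0.5, -0.2, 0.3]
finger_gap: 0.998
```

Emit:
{"fn": "move_arm", "kwargs": {
  "steps": [
    [[0,0,0,-1,0.3,0,1],[0,0,0,-1,0.3,0,1],[0,0,0,-1,0.3,0,1],[0,0,0,-1,0.3,0,1],[0,0,0,0,0,0,1]]
  ]
}}

```text
t: 4.12
position: [419.9, 50.8, 222.7]
eef_rot: [180.0, 0.0, 91.2]
force: [0.6, 0.5, -0.0]
finger_gap: 1.002
```

Emit:
{"fn": "move_arm", "kwargs": {
  "steps": [
    [[0,0,0,-0.94,0.38,0,1],[0,0,0,-0.94,0.38,0,1],[0,0,0,-0.94,0.38,0,1],[0,0,0,0,0,1,1],[0,0,0,0,0,1,1]]
  ]
}}

```text
t: 4.75
position: [450.0, -17.3, 172.3]
eef_rot: [179.9, -0.0, 91.3]
force: [0.5, 0.1, -0.1]
finger_gap: 1.002
```

Emit:
{"fn": "move_arm", "kwargs": {
  "steps": [
    [[0,0,0,0,0,1,1],[0,0,0,0,0,1,1],[0,0,0,0,0,1,1],[0,0,0,0,0,1,1],[0,0,0,0,0,1,1]]
  ]
}}

```text
t: 5.38
position: [449.7, -16.9, 46.9]
eef_rot: [180.0, -0.0, 91.4]
force: [0.2, 0.4, 0.3]
finger_gap: 0.998
```

Emit:
{"fn": "move_arm", "kwargs": {
  "steps": [
    [[0,0,0,0,0.2,0,1],[0,0,0,0,0.2,0,1],[0,0,0,0,0.2,0,1],[0,0,0,0,0.2,0,1],[0,0,0,0,0.2,0,1]]
  ]
}}

```text
t: 6.0
position: [475.1, -17.3, 47.9]
eef_rot: [180.0, 0.0, 91.4]
force: [-3.9, 0.3, 3.0]
finger_gap: 1.002
```

Emit:
{"fn": "move_arm", "kwargs": {
  "steps": [
    [[0,0,0,0,0.2,0,1],[0,0,0,0,0.2,0,1],[0,0,0,0,0.2,0,1],[0,0,0,0,0.2,0,1],[0,0,0,0,0.12,0,1]]
  ]
}}

```text
t: 6.62
position: [498.0, -16.7, 47.5]
eef_rot: [-180.0, -0.0, 91.4]
force: [-4.0, 0.9, 2.9]
finger_gap: 0.997
```

Emit:
{"fn": "move_arm", "kwargs": {
  "steps": [
    [[0,0,0,0,0.06,0,1],[0,0,0,0,0.06,0,1]]
  ]
}}

```text
t: 6.88
position: [500.6, -16.7, 47.5]
eef_rot: [-180.0, -0.0, 91.4]
force: [-2.8, 0.6, 2.5]
finger_gap: 0.999
```

Run:
```python
from h import *
c=cam('side'); cv2.imwrite('pics/side1.png',cv2.resize(c['frame'][180:310,220:400],None,fx=4,fy=4,interpolation=cv2.INTER_CUBIC))
```

```text
(no output)
```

View pics/side1.png

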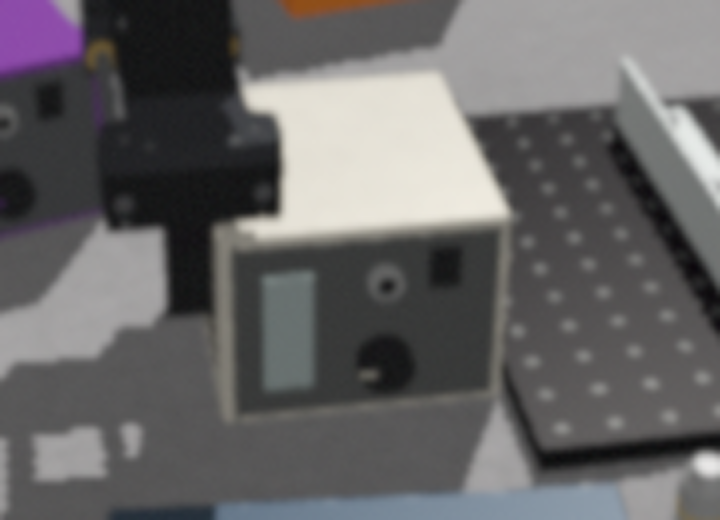

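Emit:
{"fn": "move_arm", "kwargs": {
  "steps": [
    [[0,0,0,0,0.06,0,1],[0,0,0,0,0.06,0,1]]
  ]
}}

```text
t: 7.18
position: [503.7, -16.6, 47.5]
eef_rot: [-180.0, -0.0, 91.4]
force: [-4.4, 0.6, 0.1]
finger_gap: 0.997
```

The crop shows the unit on its side with the fingers flat on its cover (about col 213) and its front bottom edge (about col 500) at the board's edge. I carry on in small steps until the force rises.

Emit:
{"fn": "move_arm", "kwargs": {
  "steps": [
    [[0,0,0,0,0.04,0,1],[0,0,0,0,0.04,0,1]]
  ]
}}

```text
t: 7.42
position: [504.5, -16.5, 47.3]
eef_rot: [-179.8, -0.0, 91.4]
force: [-10.2, 0.2, 5.2]
finger_gap: 0.999
```

Emit:
{"fn": "move_arm", "kwargs": {
  "steps": [
    [[0,0,0,0,0.04,0,1],[0,0,0,0,0,0,1]]
  ]
}}

```text
t: 7.68
position: [504.4, -16.4, 47.0]
eef_rot: [-179.7, -0.0, 91.3]
force: [-10.9, 0.3, 5.8]
finger_gap: 0.998
```

Run:
```python
import numpy as np
z=37
for th in range(0,66,4):
    t=np.radians(th); R=np.array([[np.cos(t),np.sin(t)],[-np.sin(t),np.cos(t)]])
    if th<=24: p=np.array([-13*np.tan(t),0])+R@np.array([-130,50+z])
    else: p=np.array([4.4,13])+R@np.array([-134,34+z])
    if th: print(th,p.round(1),'d',(p-q).round(1))
    q=p
```

```text
4 [-124.5   95.9] d [5.5 8.9]
8 [-118.5  104.2] d [6.1 8.4]
12 [-111.8  112.1] d [6.6 7.9]
16 [-104.7  119.5] d [7.1 7.3]
20 [-97.1 126.2] d [7.6 6.8]
24 [-89.2 132.4] d [8.  6.1]
28 [-80.6 138.6] d [8.6 6.2]
32 [-71.6 144.2] d [9.  5.6]
36 [-62.3 149.2] d [9.3 5. ]
40 [-52.6 153.5] d [9.7 4.3]
44 [-42.7 157.2] d [9.9 3.6]
48 [-32.5 160.1] d [10.2  2.9]
52 [-22.1 162.3] d [10.4  2.2]
56 [-11.7 163.8] d [10.5  1.5]
60 [ -1.1 164.5] d [10.6  0.8]
64 [  9.5 164.6] d [10.6  0. ]
```

Emit:
{"fn": "move_arm", "kwargs": {
  "steps": [
    [[0,0,0,0,-0.16,0,1],[0,0,0,0,-0.16,-0.8,1],[0,0,0,0,0,-0.78,1],[0,0,0,0,0,0,1]]
  ]
}}

```text
t: 8.18
position: [501.1, -17.1, 89.1]
eef_rot: [179.7, 0.1, 91.4]
force: [-0.1, -0.0, -0.5]
finger_gap: 1.001
```

Run:
```python
from h import *
c=cam('top'); cv2.imwrite('pics/top2.png',cv2.resize(c['frame'][100:280,230:410],None,fx=3.3,fy=3.3,interpolation=cv2.INTER_CUBIC))
for d in((0,0,0),):
    t=np.radians(1.4); R=np.array([[np.cos(t),-np.sin(t)],[np.sin(t),np.cos(t)]])
    B=np.array([645.6,-18])
    for x,y in((-130,-70),(-130,70),(0,-70),(0,70)): print(proj(c,[*(B+R@[x,y]),100])-[230,100], (proj(c,[*(B+R@[x,y]),100])-[230,100])*3.3)
```

```text
[[117.04514933 138.25124083]] [[386.24899278 456.22909474]]
[[ 60.61437559 138.22056957]] [[200.02743943 456.12787957]]
[[116.67098933  86.2092143 ]] [[385.0142648  284.49040719]]
[[60.64400314 86.14718823]] [[200.12521035 284.28572117]]
```

View pics/top2.png

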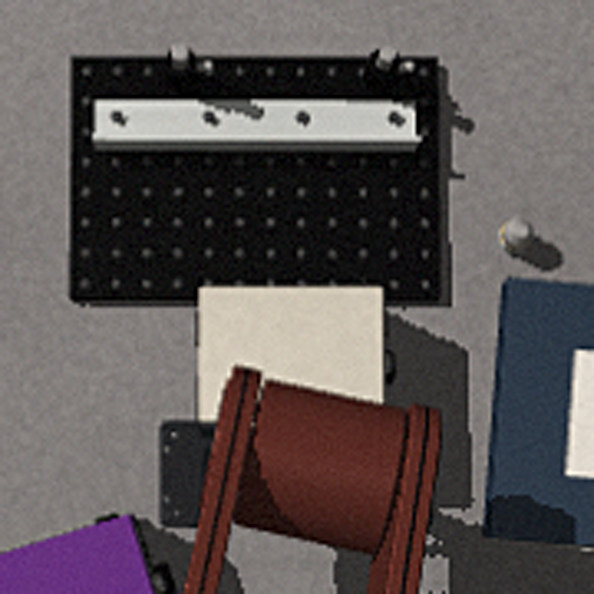

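The front top edge of the unit (row 286, cols 198–384) lies parallel to the board's edge and where a flush unit is predicted (row 284). Now I tip it along the computed arc.

Emit:
{"fn": "move_arm", "kwargs": {
  "steps": [
    [[0,0,0,0,0.18,0,1],[0,0,0,0,0.12,-0.18,1],[0,0,0,0,0.12,-0.18,1],[0,0,0,0,0.12,-0.17,1],[0,0,0,0,0.12,-0.17,1]]
  ]
}}

```text
t: 8.85
position: [514.6, -16.1, 104.3]
eef_rot: [-179.9, -0.0, 91.4]
force: [-3.9, 0.0, -1.6]
finger_gap: 0.999
```

Emit:
{"fn": "move_arm", "kwargs": {
  "steps": [
    [[0,0,0,0,0.13,-0.16,1],[0,0,0,0,0.13,-0.16,1],[0,0,0,0,0.14,-0.15,1],[0,0,0,0,0.14,-0.15,1],[0,0,0,0,0.15,-0.14,1]]
  ]
}}

```text
t: 9.48
position: [532.9, -16.0, 124.0]
eef_rot: [180.0, 0.0, 91.4]
force: [-3.1, 0.1, -0.2]
finger_gap: 0.997
```

Emit:
{"fn": "move_arm", "kwargs": {
  "steps": [
    [[0,0,0,0,0.15,-0.14,1],[0,0,0,0,0.16,-0.12,1],[0,0,0,0,0.16,-0.12,1],[0,0,0,0,0.17,-0.12,1],[0,0,0,0,0.17,-0.12,1]]
  ]
}}

```text
t: 10.1
position: [553.2, -15.5, 139.3]
eef_rot: [180.0, 0.0, 91.4]
force: [-2.3, -0.3, -1.0]
finger_gap: 0.999
```

Run:
```python
from h import *
c=cam('side'); cv2.imwrite('pics/side3.png',cv2.resize(c['frame'][150:310,220:440],None,fx=3.6,fy=3.6,interpolation=cv2.INTER_CUBIC))
```

```text
(no output)
```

View pics/side3.png

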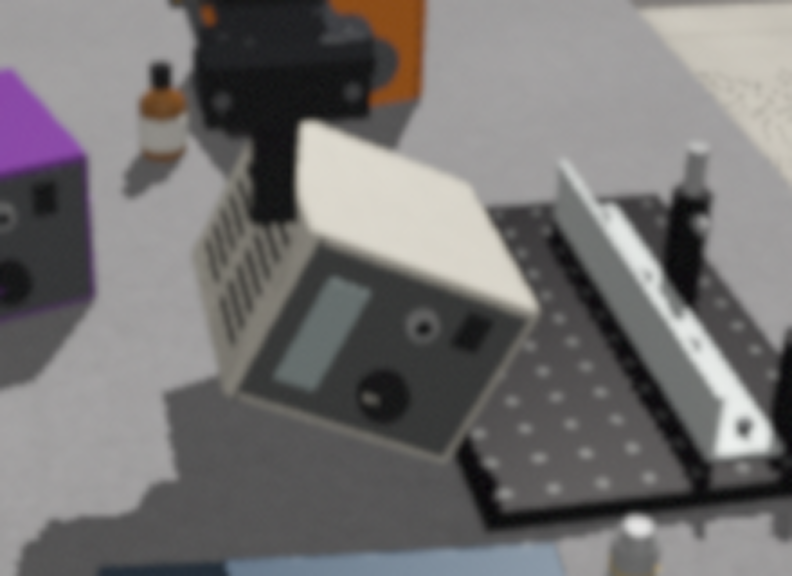

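The unit is tipped about 28° with the fingers on the vent face near its upper edge, and its lower front corner (about 450,455) is on the board's edge, as computed. I carry on along the arc.

Emit:
{"fn": "move_arm", "kwargs": {
  "steps": [
    [[0,0,0,0,0.18,-0.11,1],[0,0,0,0,0.18,-0.11,1],[0,0,0,0,0.19,-0.1,1],[0,0,0,0,0.19,-0.1,1],[0,0,0,0,0.19,-0.09,1]]
  ]
}}

```text
t: 10.78
position: [576.4, -14.9, 152.1]
eef_rot: [180.0, 0.0, 91.4]
force: [-1.9, 0.4, 0.8]
finger_gap: 0.998
```

Emit:
{"fn": "move_arm", "kwargs": {
  "steps": [
    [[0,0,0,0,0.19,-0.09,1],[0,0,0,0,0.2,-0.07,1],[0,0,0,0,0.2,-0.07,1],[0,0,0,0,0.2,-0.06,1],[0,0,0,0,0.2,-0.06,1]]
  ]
}}

```text
t: 11.4
position: [601.2, -14.3, 160.8]
eef_rot: [180.0, 0.0, 91.4]
force: [-1.2, -0.3, 1.1]
finger_gap: 0.999
```

Emit:
{"fn": "move_arm", "kwargs": {
  "steps": [
    [[0,0,0,0,0.16,-0.04,1],[0,0,0,0,0.14,-0.03,1],[0,0,0,0,0.12,-0.02,1]]
  ]
}}

```text
t: 11.78
position: [611.5, -14.1, 163.0]
eef_rot: [180.0, 0.0, 91.4]
force: [-1.7, -0.5, 2.6]
finger_gap: 1.001
```

Run:
```python
from h import *
c=cam('side'); cv2.imwrite('pics/side4.png',cv2.resize(c['frame'][150:310,220:440],None,fx=3.6,fy=3.6,interpolation=cv2.INTER_CUBIC))
```

```text
(no output)
```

View pics/side4.png

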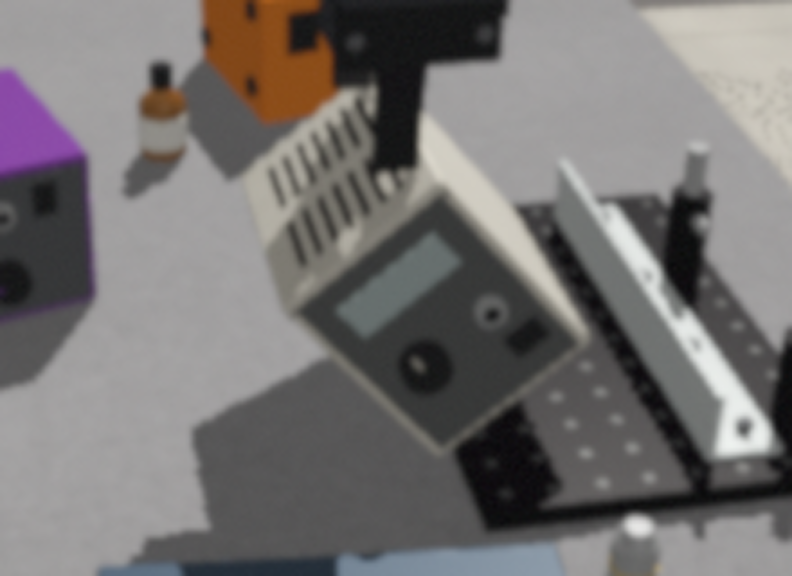

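The unit is tipped about 50°, on the board's edge at about (450,450), with the fingers near its upper edge. I go slowly through the balance point.

Emit:
{"fn": "move_arm", "kwargs": {
  "steps": [
    [[0,0,0,0,0.14,-0.03,1],[0,0,0,0,0.14,-0.02,1],[0,0,0,0,0.14,-0.02,1],[0,0,0,0,0.14,-0.02,1]]
  ]
}}

```text
t: 12.32
position: [625.5, -13.8, 165.1]
eef_rot: [180.0, 0.0, 91.4]
force: [-1.0, 0.0, 2.1]
finger_gap: 1.002
```

Emit:
{"fn": "move_arm", "kwargs": {
  "steps": [
    [[0,0,0,0,0.12,-0.02,1],[0,0,0,0,0.12,-0.01,1]]
  ]
}}

```text
t: 12.58
position: [631.3, -13.6, 165.7]
eef_rot: [-180.0, 0.0, 91.4]
force: [-0.5, -0.2, 1.9]
finger_gap: 0.999
```

Emit:
{"fn": "move_arm", "kwargs": {
  "steps": [
    [[0,0,0,0,0.12,0,1],[0,0,0,0,0.12,0,1]]
  ]
}}

```text
t: 12.82
position: [637.4, -13.5, 165.8]
eef_rot: [180.0, 0.0, 91.4]
force: [0.0, -0.4, 1.5]
finger_gap: 1.006
```

Emit:
{"fn": "move_arm", "kwargs": {
  "steps": [
    [[0,0,0,0,0.12,0,1],[0,0,0,0,0.12,0,1]]
  ]
}}

```text
t: 13.08
position: [643.4, -13.3, 165.8]
eef_rot: [180.0, 0.0, 91.4]
force: [-0.2, 0.0, 0.4]
finger_gap: 1.001
```

Run:
```python
from h import *
c=cam('side'); cv2.imwrite('pics/side5.png',cv2.resize(c['frame'][150:310,220:440],None,fx=3.6,fy=3.6,interpolation=cv2.INTER_CUBIC)); print(telemetry.state()['force'])
```

```text
[-0.42217845 -1.1216655   0.347259  ]
```

View pics/side5.png

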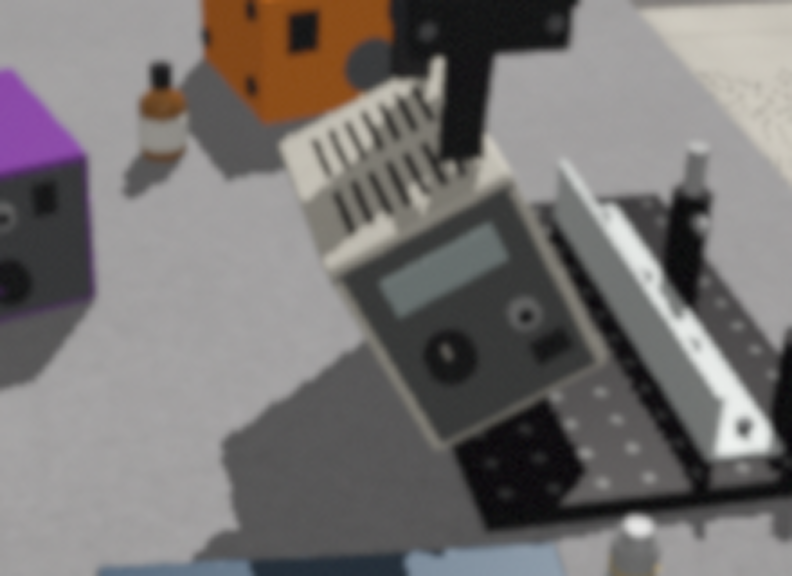

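At about 65° the force is nearly zero, so the unit is at balance. A few more millimetres, then I let it go over.

Emit:
{"fn": "move_arm", "kwargs": {
  "steps": [
    [[0,0,0,0,0.12,0,1],[0,0,0,0,0.1,0,1],[0,0,0,0,0,0,1],[0,0,0,0,0,0,1]]
  ]
}}

```text
t: 13.62
position: [648.5, -13.1, 165.6]
eef_rot: [-180.0, -0.0, 91.4]
force: [-0.1, 0.2, 0.5]
finger_gap: 0.998
```

Run:
```python
from h import *
c=cam('side'); cv2.imwrite('pics/side6.png',cv2.resize(c['frame'][150:310,220:440],None,fx=3.6,fy=3.6,interpolation=cv2.INTER_CUBIC)); print(telemetry.state()['force'])
```

```text
[0.61933584 0.05011421 0.30885792]
```

View pics/side6.png

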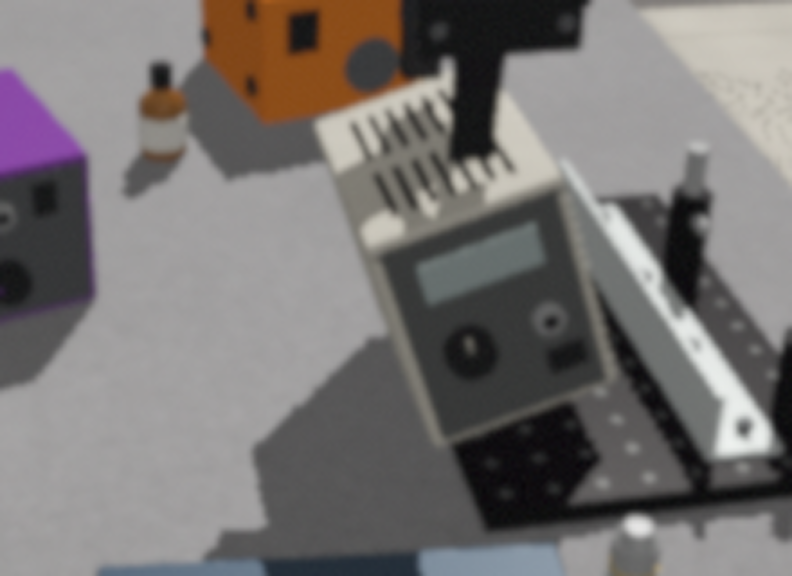

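Now about 72° and falling clear of the fingers. I wait a moment.

Emit:
{"fn": "move_arm", "kwargs": {
  "steps": [
    [[0,0,0,0,0,-0.6,1],[0,0,0,0,0,-0.6,1],[0,0,0,0,-1,0,1],[0,0,0,0,-1,0,1],[0,0,0,0,-1,0,1]]
  ]
}}

```text
t: 14.3
position: [573.6, -15.1, 197.5]
eef_rot: [179.9, 0.0, 91.4]
force: [-0.1, -0.1, 0.2]
finger_gap: 1.0
```

Emit:
{"fn": "move_arm", "kwargs": {
  "steps": [
    [[0,0,0,0,-1,0,1],[0,0,0,0,-1,0,1],[0,0,0,0,0,0,1]]
  ]
}}

```text
t: 14.68
position: [523.4, -16.2, 197.4]
eef_rot: [179.9, 0.0, 91.4]
force: [1.5, -0.3, -1.2]
finger_gap: 0.998
```

Run:
```python
from h import *
c=cam('side'); t=cam('top')
a=cv2.resize(c['frame'][150:310,220:440],None,fx=2.4,fy=2.4,interpolation=cv2.INTER_CUBIC)
b=cv2.resize(t['frame'][100:230,230:410],None,fx=3,fy=3,interpolation=cv2.INTER_CUBIC)
b=cv2.copyMakeBorder(b,0,max(0,a.shape[0]-b.shape[0]),0,0,0)[:a.shape[0],:270*2]
im=np.hstack([a,b]); print(im.shape); cv2.imwrite('pics/both7.png',cv2.resize(im,None,fx=.74,fy=.74))
```

```text
(384, 1068, 3)
```

View pics/both7.png

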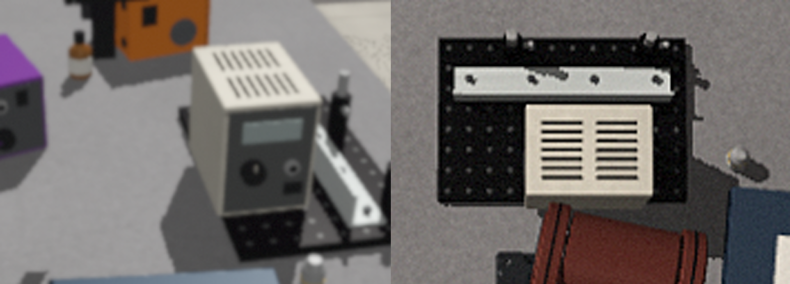

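Both views show the unit standing on its feet on the board, its top level, the rail still about 30 mm away, and nothing around it moved. I measure its pose, then tilt the tool back 30° so that the body clears the unit's top while I push low.

Emit:
{"fn": "move_arm", "kwargs": {
  "steps": [
    [[-1,0,0,0,0,0,1],[-1,0,0,0,0,0,1],[-1,0,0,0,0,0,1]]
  ]
}}

```text
t: 15.15
position: [525.3, -16.5, 197.6]
eef_rot: [149.6, 0.1, 91.4]
force: [-0.7, -0.0, -0.2]
finger_gap: 0.998
```

```bash
cat > m.py <<'E'
from h import *
np.set_printoptions(precision=2,suppress=True)
c=cam('top'); g=cv2.GaussianBlur(cv2.cvtColor(c['frame'],cv2.COLOR_BGR2GRAY),(3,3),0).astype(float)
w=(c['frame'].min(2)>120)
def fit(P,name):
    P=np.array(P,np.float32); vx,vy,x,y=cv2.fitLine(P,cv2.DIST_HUBER,0,.1,.01).ravel(); s=np.sign(vy)
    if abs(vx)<abs(vy): print(name,'x at y=-18',x+(-18-y)*vx/vy,'yaw',np.degrees(np.arctan2(-vx*s,vy*s)))
    else: s=np.sign(vx); print(name,'mid',P.mean(0),'ang',np.degrees(np.arctan2(vy*s,vx*s)))
def scan(a,b,q,sign,hor):
    l=g[a:b,q] if hor else g[q,a:b]; d=np.diff(l)*sign; i=int(d.argmax())
    if not 0<i<len(d)-1: return None
    e=d[i-1:i+2]; s=a+i+.5+.5*(e[0]-e[2])/(e[0]-2*e[1]+e[2]+1e-9); return (s,q) if hor else (q,s)
import sys
r0,r1=int(sys.argv[1]),int(sys.argv[2])
for name,z,args in(('unit far top',147,(r0,r1,range(296,343),1,True)),('unit right',147,(340,356,range(155,180),-1,False)),('unit left',147,(282,300,range(155,180),1,False))):
    P=[scan(*args[:2],q,*args[3:]) for q in args[2]]; P=[at(c,*p,z)[:2] for p in P if p is not None]
    fit(P,name)
for k in('slide_box','oil','objective'):
    p=place_of(k,'top'); print(k,[(at(c,*e['pixel'],0)[:2],round(e['conf'],2)) for e in p[:1]])
print(telemetry.state()['position'])
E
python3 m.py 144 154
```

```text
unit far top x at y=-18 735.89496 yaw 1.3926526
unit right mid [687.89 -84.41] ang 1.215492
unit left mid [684.32  54.34] ang 0.8901649
slide_box [(array([ 551.06, -266.01]), 0.7)]
oil [(array([530.64, 288.99]), 0.54)]
objective [(array([ 704.53, -200.92]), 0.49)]
[524.23 -16.58 197.01]
```

Emit:
{"fn": "move_arm", "kwargs": {
  "steps": [
    [[0,0,0,0,-0.04,0.88,1],[0,0,0,0,-0.04,0.88,1],[0,0,0,0,-0.04,0.88,1],[0,0,0,0,-0.04,0.88,1],[0,0,0,0,-0.04,0.88,1]]
  ]
}}

```text
t: 15.98
position: [578.8, -15.4, 99.7]
eef_rot: [149.9, 0.0, 91.4]
force: [-0.8, -0.2, 0.6]
finger_gap: 0.999
```

Emit:
{"fn": "move_arm", "kwargs": {
  "steps": [
    [[0,0,0,0,-0.04,0.88,1],[0,0,0,0,-0.04,0.88,1],[0,0,0,0,0,0,1]]
  ]
}}

```text
t: 16.35
position: [597.1, -14.4, 58.4]
eef_rot: [150.1, -0.0, 91.4]
force: [0.1, 0.2, -0.7]
finger_gap: 0.999
```

Emit:
{"fn": "move_arm", "kwargs": {
  "steps": [
    [[0,0,0,0,0.17,0.1,1],[0,0,0,0,0.17,0.1,1],[0,0,0,0,0.17,0.1,1],[0,0,0,0,0.17,0.1,1],[0,0,0,0,0.17,0.1,1]]
  ]
}}

```text
t: 16.98
position: [619.6, -13.9, 59.0]
eef_rot: [150.0, 0.0, 91.4]
force: [-0.7, -0.9, 0.8]
finger_gap: 1.003
```

Emit:
{"fn": "move_arm", "kwargs": {
  "steps": [
    [[0,0,0,0,0.14,0.08,1],[0,0,0,0,0.14,0.08,1],[0,0,0,0,0.14,0.08,1],[0,0,0,0,0.14,0.08,1],[0,0,0,0,0.14,0.08,1]]
  ]
}}

```text
t: 17.6
position: [639.2, -13.3, 58.4]
eef_rot: [150.1, -0.0, 91.4]
force: [-4.0, 0.4, 1.6]
finger_gap: 1.003
```

Emit:
{"fn": "move_arm", "kwargs": {
  "steps": [
    [[0,0,0,0,0.14,0.08,1],[0,0,0,0,0.14,0.08,1]]
  ]
}}

```text
t: 17.85
position: [647.5, -13.1, 58.5]
eef_rot: [150.0, -0.0, 91.4]
force: [-3.5, 0.2, 0.2]
finger_gap: 0.999
```

Pushing at about 4 N. About 10 mm is left, so I take smaller steps.

Emit:
{"fn": "move_arm", "kwargs": {
  "steps": [
    [[0,0,0,0,0.07,0.04,1],[0,0,0,0,0.07,0.04,1],[0,0,0,0,0.07,0.04,1]]
  ]
}}

```text
t: 18.23
position: [653.4, -13.0, 58.6]
eef_rot: [150.0, -0.0, 91.4]
force: [-3.9, -1.0, -1.3]
finger_gap: 1.003
```

Emit:
{"fn": "move_arm", "kwargs": {
  "steps": [
    [[0,0,0,0,0.05,0.03,1],[0,0,0,0,0.05,0.03,1]]
  ]
}}

```text
t: 18.48
position: [656.3, -13.0, 58.6]
eef_rot: [150.0, -0.0, 91.4]
force: [-3.8, 0.2, -2.2]
finger_gap: 1.002
```

Emit:
{"fn": "move_arm", "kwargs": {
  "steps": [
    [[0,0,0,0,0.04,0.02,1],[0,0,0,0,0.04,0.02,1]]
  ]
}}

```text
t: 18.73
position: [658.6, -12.9, 58.9]
eef_rot: [150.0, -0.0, 91.4]
force: [-3.0, -0.0, -2.7]
finger_gap: 1.005
```

Emit:
{"fn": "move_arm", "kwargs": {
  "steps": [
    [[0,0,0,0,0.04,0.02,1],[0,0,0,0,0.04,0.02,1]]
  ]
}}

```text
t: 18.98
position: [659.5, -12.6, 58.3]
eef_rot: [150.2, -0.0, 91.4]
force: [-16.7, -0.4, 8.1]
finger_gap: 0.997
```

Emit:
{"fn": "move_arm", "kwargs": {
  "steps": [
    [[0,0,0,0,0.03,0.02,1],[0,0,0,0,0,0,1]]
  ]
}}

```text
t: 19.23
position: [659.6, -12.6, 58.1]
eef_rot: [150.3, -0.0, 91.4]
force: [-21.0, -1.8, 10.3]
finger_gap: 0.998
```

Firm contact with the rail at about 23 N. I back off, withdraw and check.

Emit:
{"fn": "move_arm", "kwargs": {
  "steps": [
    [[0,0,0,0,-0.09,-0.05,1],[0,0,0,0,-0.17,-0.1,1],[0,0,0,0,-0.8,-0.5,1],[0,0,0,0,-0.8,-0.5,1],[0,0,0,0,-0.8,-0.5,1]]
  ]
}}

```text
t: 19.85
position: [584.3, -15.1, 62.9]
eef_rot: [149.8, 0.1, 91.3]
force: [0.5, -0.4, 1.2]
finger_gap: 0.999
```

Emit:
{"fn": "move_arm", "kwargs": {
  "steps": [
    [[0,0,0,0,0,-1,1],[0,0,0,0,0,-1,1],[0,0,0,0,0,-1,1],[0,0,0,0,0,-1,1],[0,0,0,0,0,0,1]]
  ]
}}

```text
t: 20.48
position: [535.6, -16.6, 151.6]
eef_rot: [149.6, 0.1, 91.3]
force: [0.1, -0.3, 0.5]
finger_gap: 1.002
```

```bash
python3 m.py 131 146
python3 - <<'E'
from h import *
c=cam('side'); t=cam('top'); print(telemetry.state()['force'])
a=cv2.resize(c['frame'][150:310,240:460],None,fx=2,fy=2,interpolation=cv2.INTER_CUBIC)
b=cv2.resize(t['frame'][110:217,235:415],None,fx=2,fy=3*320/321,interpolation=cv2.INTER_CUBIC)
b=cv2.resize(t['frame'][100:260,235:395],(320,320),interpolation=cv2.INTER_CUBIC)
cv2.imwrite('pics/both8.png',np.hstack([a,b]))
E
```

```text
unit far top x at y=-18 745.3844 yaw 1.3266183
unit right mid [687.86 -83.15] ang -0.6163962
unit left mid [684.29  55.54] ang 1.4611475
slide_box [(array([ 554.3 , -277.62]), 0.78)]
oil [(array([529.59, 298.13]), 0.65)]
objective [(array([ 694.63, -207.25]), 0.53)]
[533.53 -15.86 147.21]
[-0.59621967 -0.39368053  0.29027307]
```

View pics/both8.png

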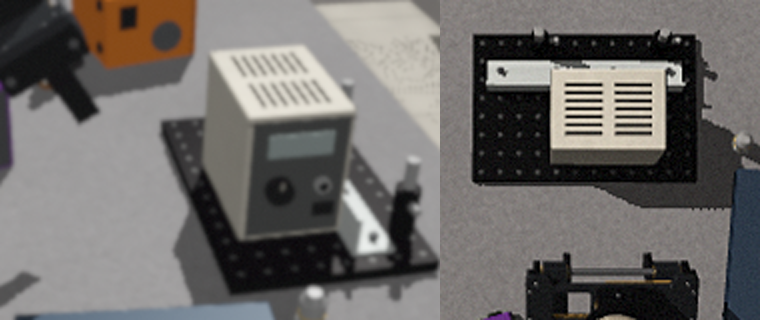

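The picture shows the unit upright on its feet, over the rail line in the top view (top edge at about row 70). The 745 mm fit probably caught the wrong edge, because the rail is bright right next to it. I re-measure with colour saturation and the near edge.

Run:
```python
from h import *
np.set_printoptions(precision=1,suppress=True,linewidth=200)
c=cam('top'); f=cv2.GaussianBlur(c['frame'],(3,3),0).astype(float); s=f[...,2]-f[...,0]; g=f.mean(2)
for lbl,ch in(('sat',s),('grey',g)):
    print(lbl,'rows128-148',ch[128:149,305:335].mean(1)); 
print('near rows 166-186',g[166:187,300:340].mean(1))
t=np.radians(1.4); n=np.array([np.cos(t),np.sin(t)])
for x in (737,761.5,764.5,767.5): print(x,'far row',proj(c,[x,-18,147])[0],'near top',proj(c,[x-100,-18,147])[0],'near bottom',proj(c,[x-100,-18,17])[0])
for col in (296,340):
    d=np.diff(s[128:148,col-6:col+6].mean(1)); i=d.argmax(); a,b,e=d[i-1:i+2]; print(col,'far row',128+i+.5+.5*(a-e)/(a-2*b+e))
    d=-np.diff(g[176:190,col-3:col+4].mean(1)); i=d.argmax(); a,b,e=d[i-1:i+2]; print(col,'near bottom row',176+i+.5+.5*(a-e)/(a-2*b+e))
```

```text
sat rows128-148 [ 0.4  1.4  3.7  4.8  4.4  6.1 13.8 22.8 26.7 26.7 26.7 27.1 26.3 19.7 14.6 21.2 26.2 19.6 14.7 21.6 26.4]
grey rows128-148 [  7.3  35.9 117.  176.9 178.7 173.6 188.2 199.1 196.2 193.8 194.7 198.  187.7 133.1  97.8 147.6 185.  136.6 101.6 151.2 187. ]
near rows 166-186 [ 96.8 126.3 179.9 198.1 197.7 197.3 200.1 185.8 134.   81.4  64.3  65.3  65.9  66.1  67.7  59.9  34.3  12.3   9.3  13.5  13.9]
737 far row [320.5 146.3] near top [319.7 187.2] near bottom [316.9 193.5]
761.5 far row [320.7 136.4] near top [319.9 177.1] near bottom [317.1 184.3]
764.5 far row [320.7 135.1] near top [319.9 175.9] near bottom [317.1 183.2]
767.5 far row [320.7 133.9] near top [319.9 174.6] near bottom [317.1 182.1]
296 far row 134.1969696969697
296 near bottom row 181.53139013452915
340 far row 134.15384615384616
340 near bottom row 181.6988950276243
```

```bash
python3 -c "
from h import *
print(ticket.close_job(), telemetry.state()['force'])"
```

```text
the job is handed in; nothing more can be done
the job is handed in; nothing more can be done
```

The job is handed in. I slid the white unit squarely against the breadboard's edge at about 12 N and tipped it along its pivot arc at under 5 N. It went over by itself at about 65°. I then pushed it low along the board until it met the rail, with a peak reading of about 23 N, and withdrew the arm. The run took about 21 s.

**Last checks:**
- **Fit to the rail:** the unit is upright on its feet. Its rail-side top edge lies within about 1 mm of the rail at both ends, and the two are parallel. The near edges and the finger position at contact agree with this.
- **Clearance:** the gripper is well clear and reads no force.

**Where checks disagreed:**
- **Unit position:** the first automatic edge fit put the unit's far face at 745 mm, and its line for one side was off by about 2°. It had caught a wrong edge, most likely because the rail is bright right beside it. Re-measuring by colour gave about 767 mm.
- **Bystanders:** the network's final positions for the slide box, oil bottle and objective differ by 5 to 15 mm from its first ones. I take that as network scatter, since the arm touched none of them and the pictures show no change, but I did not measure it separately.

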